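# Sort tea sample tins by weight into rack rows and set the tally dial

### The arm

A 6-joint arm with a two-finger parallel gripper is mounted at the origin on a cart in front of the work surface, level with it; the furniture and walls round the work are solid. World frame = base frame: x ahead of the robot, y to its left, z up, the work surface at z = 0. Lengths are in mm, angles in rad, forces in N, time in s.
With the tool pointing down it reaches from about 400 to 925 mm from the base axis. Payload 12.5 kg.
Tool frame: the origin (TCP) lies midway between the tips of the shut fingers; the grasp point (between the pads) lies 19 mm behind it (env.pinch_z is the z of the grasp point in the tool frame, in mm); z points along the fingers, y is the line along which they close (so a half turn about z gives the same grasp; the last joint's range is limited). The gripper opens to 95 mm and grips with 3 to 60 N. Pads are 20 mm wide; open, the fingers measure 119 mm over their backs; the gripper's body (75 mm by 180 mm) begins 59 mm behind the grasp point.
Start: joints at [1.121, 0.491, 1.559, -0, 1.092, -0.106], TCP at [210.651, 588.45, 214.661] pointing down, gripper open.
Joint ranges: [-3.1, 3.1], [-0.84, 2.19], [0.05, 2.79], [-1.13, 4.28], [0.06, 2.93], [-2.69, 2.69]. Speed limits (rad/s): [2.22, 2.22, 2.79, 3.14, 3.14, 3.14].

### API

Orientations are given as [roll, pitch, yaw] about the fixed x, y, z axes, in that order (R = Rz(yaw) Ry(pitch) Rx(roll)).
In Python, from cell import env, eyes gives the robot as it stands.
- The arm moves only by the shell command python3 -m inch 'ROWS'. ROWS is JSON, a list of rows, each a list of 3 entries, a list of its own where there are three numbers: the shift along the tool's x, y, z in units of 60 mm (1.0 is 60 mm), then the turn about the tool's z in units of 5 degrees (1.0 is 5 degrees), then the closure, from -1 (fully open) to 1 (shut). In form: [[[tx, ty, tz], turn, claw], ...]. A call has exactly 10 rows; each row shifts and turns the commanded pose from where the row before left it, along the tool's axes as they then stand; what a row does not reach is not made up. A row lasts 1/8 s, in which the tool goes at most 62.5 mm and 10.7 degrees, less where a joint would pass 70% of its speed; a pose out of reach is approached as far as the arm can. A call is refused whole if a number of a shift passes 1 or a number of a turn 1, either way. A call with a gripper value outside its range is refused whole. The fingers move at their own pace and stop on an object; the grip force is fixed at half the most. Time passes only in rows, so rows that do not move let the fingers close, or fill a call up. It gives the time, the measured TCP pose, the force, the opening and the grip force at its end, in the units of the state.
- env.state(): the state, without advancing time (a new reading comes with each control period).
- eyes.read_camera(name): name is "scene" or "top"; returns a dict with "pixels" (420x560x3 uint8, red, green, blue), "fx", "fy", "cx", "cy" (pixels), "extrinsics" (4x4, takes a point from world to camera coordinates). Camera axes: x right, y down, z forward; pixel columns grow to the right and rows downward; lengths in mm; the calibration is good to about 2 mm. A picture is of the moment at which its call begins. There is no depth.
- env.job_done(): hands the job in; it is judged then, once.
Trained networks look in a picture, given as the dict that the camera call returned (one of the last four; its "shot" number tells which), for a name from the list of things; names that differ only in an ending like _2 or _b are one class to them, and where a whole thing is asked for, a point or a joint stands for the part that bears it (a point fixed in the world has none). Each returns a list of dicts, best first, with "score" (0 to 1); they miss things now and then, are a little off and sometimes report something else, mostly with a low value. They report only what shows in the picture. A call takes as long as a camera call.
- eyes.boxes_of(name, picture): "centre" ([row, column] in pixels, amid what is visible of it).
- eyes.cut_out(name, picture): "mask" (420x560 bool, what is visible of it) and "centre" ([row, column] in pixels, amid what is visible of it).
- eyes.spot_point(name, picture): "centre" ([row, column] in pixels: a listed point, or the origin of a listed thing).
The state is a dict: "t": time; "joints": joint angles; "qvel": joint speeds; "tau": joint torques, N m; "eef_pos": TCP position; "tcp_rot": TCP orientation; "ft_force": force on the tool from outside, world axes, zero at the start; "moment": the same for the moment, N m; "opening": opening from 0.0 (shut) to 1.0 (fully open); "grip_force": force on a finger pad.
Only numpy, scipy, OpenCV 4.12 (cv2) and the standard library are available. Lean on these libraries where they do the work, as an engineer would, in place of code of your own. Each camera call takes 0.05 s, during which the arm holds its last target. There are 200 camera calls.

### The job

Find out by lifting which of the green sample tins are full and which are empty: they look alike, but the full ones are several times heavier. Stand all the full tins in the left lane of the wooden rack and all the empty ones in the right lane, upright and flat on the board, each lane as one tight row that starts against the wall at the far end, tins touching or as good as touching. Turn the tally dial on the rack to the number of full tins, and do not knock over the mug, the spice jar or the dropper bottle.

Things in the scene. Friction and masses are not known exactly. Their poses are not given: they have to be found in the camera images.
- rack: Fixed wooden rack, a flat board with two lanes, 222 mm deep (x), 232 mm wide (y); origin on the worktop under its middle; x points away from the robot, y to its left (turned a few degrees). The board's top is at z = 12 mm. End wall at the far end, inner face at x = 100 mm, 76 high, 10 thick; near end open at x = -112 mm. A grey dial box, 92 x 92 mm, 30 mm high, stands 13 mm to its left.
- left_1 (a point): Place of the first (farthest) tin in the LEFT lane, at the board's top, its centre 28.5 mm from the end wall, on the lane's centre line (rack y = +64 mm); axes as the rack's. The lane runs from the wall along -x towards the robot, and is marked by two dark inlaid lines 66 mm apart; the board is flat.
- left_2 (a point): Place of the second tin in the left lane, 57 mm nearer the robot.
- left_3 (a point): Place of the third tin in the left lane, another 57 mm nearer.
- right_1 (a point): Place of the first (farthest) tin in the RIGHT lane (rack y = -64 mm), otherwise as left_1.
- right_2 (a point): Place of the second tin in the right lane.
- right_3 (a point): Place of the third tin in the right lane.
- dial_grip (a point): Point on the tally dial's vertical axis, 61 mm above the worktop, 175 mm from the rack's origin along its +y; fixed to the rack, axes as the rack's. The black knob's upright grip bar is 16 mm wide, 52 mm long, from 37 to 67 mm above the worktop, one end marked by a red pointer line; the white scale round it bears numerals 0 to 5.
- tally_dial (a joint): Dial angle (rad), 0 to 2.5, growing clockwise seen from above: numeral k is at 0.5*k, with a detent at each (about 0.07 N m to pass; let go in between, it mostly falls to the nearer). Seen from above the pointer end of the bar stands at 1.25 rad minus this value, counter-clockwise from the rack's +x (between 2 and 3 it points straight away from the robot).
- tin_a: Green round sample tin with a closed fixed lid, 57 mm in diameter over the lid (its upper 11 mm; 54 mm below), 66 mm high, origin at the centre of its underside, z up. All the tins look the same; each is either full (0.38 to 0.52 kg) or empty (0.08 to 0.12 kg), which is felt only by its weight. It may be absent.
- tin_b: Green round sample tin with a closed fixed lid, 57 mm in diameter over the lid (its upper 11 mm; 54 mm below), 66 mm high, origin at the centre of its underside, z up. All the tins look the same; each is either full (0.38 to 0.52 kg) or empty (0.08 to 0.12 kg), which is felt only by its weight. It may be absent.
- tin_c: Green round sample tin with a closed fixed lid, 57 mm in diameter over the lid (its upper 11 mm; 54 mm below), 66 mm high, origin at the centre of its underside, z up. All the tins look the same; each is either full (0.38 to 0.52 kg) or empty (0.08 to 0.12 kg), which is felt only by its weight. It may be absent.
- tin_d: Green round sample tin with a closed fixed lid, 57 mm in diameter over the lid (its upper 11 mm; 54 mm below), 66 mm high, origin at the centre of its underside, z up. All the tins look the same; each is either full (0.38 to 0.52 kg) or empty (0.08 to 0.12 kg), which is felt only by its weight. It may be absent.
- tin_e: Green round sample tin with a closed fixed lid, 57 mm in diameter over the lid (its upper 11 mm; 54 mm below), 66 mm high, origin at the centre of its underside, z up. All the tins look the same; each is either full (0.38 to 0.52 kg) or empty (0.08 to 0.12 kg), which is felt only by its weight. It may be absent.
- tin_f: Green round sample tin with a closed fixed lid, 57 mm in diameter over the lid (its upper 11 mm; 54 mm below), 66 mm high, origin at the centre of its underside, z up. All the tins look the same; each is either full (0.38 to 0.52 kg) or empty (0.08 to 0.12 kg), which is felt only by its weight. It may be absent.
- mug: Bystander: white mug with a handle, 92 x 127 mm, 95 mm high, at the left front; origin at the centre of its underside.
- jar: Bystander: spice jar with a yellow cap, 45 mm in diameter, 100 mm high, at the left front; origin at the centre of its underside.
- dropper: Bystander: small brown dropper bottle, 33 mm in diameter, 102 mm high, at the left front; origin at the centre of its underside.
- panel_foot (a point): A point at the foot of the fixed grey panel along the back of the worktop, straight ahead of the robot: the panel's front face is at world x = 0.72 m, its top 212 mm above the worktop.
- microwave_corner (a point): Foot of the near left corner of the fixed cream microwave at the right: its left side is at world y = -0.375 m, its front at about x = 0.43 m, its top 262 mm above the worktop.

How it is judged (in metres and radians):
At the end, for the whole second after the job is handed in: Each tin stands upright (0.06 rad) and at rest within 10 mm of a place in its lane: those that weigh over 2.4 N on the rack in the left lane, the others in the right; no place is empty beyond a taken one in either lane; dial within 0.12 rad of the number of tins in the left lane ((((distance between tin_a and left_1 below 0.01 m or distance between tin_a and left_2 below 0.01 m or distance between tin_a and left_3 below 0.01 m) and contact force between tin_a and rack above 2.4 N) or ((distance between tin_a and right_1 below 0.01 m or distance between tin_a and right_2 below 0.01 m or distance between tin_a and right_3 below 0.01 m) and contact force between tin_a and rack below 2.4 N)) and angle between each of tin_a, tin_b, tin_c, tin_d, tin_e, tin_f's own z axis and vertical below 0.06 rad and linear speed of each of tin_a, tin_b, tin_c, tin_d, tin_e, tin_f below 0.02 m/s and (((distance between tin_b and left_1 below 0.01 m or distance between tin_b and left_2 below 0.01 m or distance between tin_b and left_3 below 0.01 m) and contact force between tin_b and rack above 2.4 N) or ((distance between tin_b and right_1 below 0.01 m or distance between tin_b and right_2 below 0.01 m or distance between tin_b and right_3 below 0.01 m) and contact force between tin_b and rack below 2.4 N)) and (((distance between tin_c and left_1 below 0.01 m or distance between tin_c and left_2 below 0.01 m or distance between tin_c and left_3 below 0.01 m) and contact force between tin_c and rack above 2.4 N) or ((distance between tin_c and right_1 below 0.01 m or distance between tin_c and right_2 below 0.01 m or distance between tin_c and right_3 below 0.01 m) and contact force between tin_c and rack below 2.4 N)) and (((distance between tin_d and left_1 below 0.01 m or distance between tin_d and left_2 below 0.01 m or distance between tin_d and left_3 below 0.01 m) and contact force between tin_d and rack above 2.4 N) or ((distance between tin_d and right_1 below 0.01 m or distance between tin_d and right_2 below 0.01 m or distance between tin_d and right_3 below 0.01 m) and contact force between tin_d and rack below 2.4 N)) and (((distance between tin_e and left_1 below 0.01 m or distance between tin_e and left_2 below 0.01 m or distance between tin_e and left_3 below 0.01 m) and contact force between tin_e and rack above 2.4 N) or ((distance between tin_e and right_1 below 0.01 m or distance between tin_e and right_2 below 0.01 m or distance between tin_e and right_3 below 0.01 m) and contact force between tin_e and rack below 2.4 N)) and (((distance between tin_f and left_1 below 0.01 m or distance between tin_f and left_2 below 0.01 m or distance between tin_f and left_3 below 0.01 m) and contact force between tin_f and rack above 2.4 N) or ((distance between tin_f and right_1 below 0.01 m or distance between tin_f and right_2 below 0.01 m or distance between tin_f and right_3 below 0.01 m) and contact force between tin_f and rack below 2.4 N)) and ((not (distance between any of tin_a, tin_b, tin_c, tin_d, tin_e, tin_f and left_1 below 0.01 m) and not (distance between any of tin_a, tin_b, tin_c, tin_d, tin_e, tin_f and left_2 below 0.01 m) and not (distance between any of tin_a, tin_b, tin_c, tin_d, tin_e, tin_f and left_3 below 0.01 m) and value of joint tally_dial between -0.12 and 0.12 rad) or (distance between any of tin_a, tin_b, tin_c, tin_d, tin_e, tin_f and left_1 below 0.01 m and not (distance between any of tin_a, tin_b, tin_c, tin_d, tin_e, tin_f and left_2 below 0.01 m) and not (distance between any of tin_a, tin_b, tin_c, tin_d, tin_e, tin_f and left_3 below 0.01 m) and value of joint tally_dial between 0.38 and 0.62 rad) or (distance between any of tin_a, tin_b, tin_c, tin_d, tin_e, tin_f and left_2 below 0.01 m and distance between any of tin_a, tin_b, tin_c, tin_d, tin_e, tin_f and left_1 below 0.01 m and not (distance between any of tin_a, tin_b, tin_c, tin_d, tin_e, tin_f and left_3 below 0.01 m) and value of joint tally_dial between 0.88 and 1.12 rad) or (distance between any of tin_a, tin_b, tin_c, tin_d, tin_e, tin_f and left_3 below 0.01 m and distance between any of tin_a, tin_b, tin_c, tin_d, tin_e, tin_f and left_1 below 0.01 m and distance between any of tin_a, tin_b, tin_c, tin_d, tin_e, tin_f and left_2 below 0.01 m and value of joint tally_dial between 1.38 and 1.62 rad)) and ((not (distance between any of tin_a, tin_b, tin_c, tin_d, tin_e, tin_f and right_1 below 0.01 m) and not (distance between any of tin_a, tin_b, tin_c, tin_d, tin_e, tin_f and right_2 below 0.01 m) and not (distance between any of tin_a, tin_b, tin_c, tin_d, tin_e, tin_f and right_3 below 0.01 m)) or (distance between any of tin_a, tin_b, tin_c, tin_d, tin_e, tin_f and right_1 below 0.01 m and not (distance between any of tin_a, tin_b, tin_c, tin_d, tin_e, tin_f and right_2 below 0.01 m) and not (distance between any of tin_a, tin_b, tin_c, tin_d, tin_e, tin_f and right_3 below 0.01 m)) or (distance between any of tin_a, tin_b, tin_c, tin_d, tin_e, tin_f and right_2 below 0.01 m and distance between any of tin_a, tin_b, tin_c, tin_d, tin_e, tin_f and right_1 below 0.01 m and not (distance between any of tin_a, tin_b, tin_c, tin_d, tin_e, tin_f and right_3 below 0.01 m)) or (distance between any of tin_a, tin_b, tin_c, tin_d, tin_e, tin_f and right_3 below 0.01 m and distance between any of tin_a, tin_b, tin_c, tin_d, tin_e, tin_f and right_1 below 0.01 m and distance between any of tin_a, tin_b, tin_c, tin_d, tin_e, tin_f and right_2 below 0.01 m)) and velocity of joint tally_dial between -0.05 and 0.05 rad/s); the robot touches nothing.
It fails at once if the mug is knocked over (angle between mug's own z axis and vertical above 0.6 rad).
It fails at once if the spice jar is knocked over (angle between jar's own z axis and vertical above 0.6 rad).
It fails at once if the dropper bottle is knocked over (angle between dropper's own z axis and vertical above 0.6 rad).
Of tin_a, tin_b, tin_c, tin_d, tin_e, tin_f only 4 to 5 are there at a start; the rules pass over those that are not, and their reading is None.
At some moment in a run one of tin_a, tin_b, tin_c, tin_d, tin_e, tin_f may be knocked a few centimetres aside while the robot is not near it.
It also fails if it takes over 210 s, if anything falls off the work surface, if the arm or the gripper's body presses on something with over 40 N, if the wrist force passes 120 N, or if a joint passes its speed limit or range.

## Working session

There is one attempt and no reset: what is moved stays moved. The work goes in short steps, Python scripts to look and compute and a shell command to move; the robot and the scene stay as the last step left them, time stands still between calls to the robot, and variables do not carry over. Pictures are saved under pics/ and viewed, at most 14 in all, crops included, and the job is handed in when it is done.

```bash
ls; mkdir -p pics
cat > h.py <<'E'
import numpy as np, cv2
from cell import env, eyes
def ray(p,rc):
    E=np.array(p["extrinsics"]);R=E[:3,:3];t=E[:3,3]
    d=R.T@np.array([(rc[1]-p["cx"])/p["fx"],(rc[0]-p["cy"])/p["fy"],1]);return -R.T@t,d
def at(p,rc,z):
    c,d=ray(p,rc);return (c+d*(z-c[2])/d[2]).round(1)
def px(p,X):
    E=np.array(p["extrinsics"]);q=E[:3,:3]@np.array(X,float)+E[:3,3];return [float(p["fy"]*q[1]/q[2]+p["cy"]),float(p["fx"]*q[0]/q[2]+p["cx"])]
def save(p,n): cv2.imwrite("pics/"+n,p["pixels"][:,:,::-1])
E
python3 - <<'E'
from h import *
print(env.state(),env.pinch_z)
for n in("top","scene"):
    p=eyes.read_camera(n);save(p,n+"0.png");print(n,ray(p,[210,280]))
    for k in("tin_a",):
        for d in eyes.spot_point(k,p): print(k,d["score"],d["centre"],at(p,d["centre"],0))
        for d in eyes.boxes_of(k,p): print(' box',d["score"],d["centre"],at(p,d["centre"],33))
    for k in ("rack","left_1","left_2","left_3","right_1","right_2","right_3"):
        for d in eyes.spot_point(k,p): print(k,d["score"],d["centre"],at(p,d["centre"],0 if k=="rack" else 12))
    for k,z in(("dial_grip",61),("mug",0),("jar",0),("dropper",0)):
        for d in eyes.spot_point(k,p): print(k,d["score"],d["centre"],at(p,d["centre"],z))
E
```

```text
pics
{'t': 0.0, 'joints': array([ 1.12139871e+00,  4.91563246e-01,  1.55945545e+00, -1.66178147e-05,
        1.09173634e+00, -1.05602289e-01]), 'qvel': array([ 0.00085675, -0.00061311, -0.00142737,  0.00026831, -0.00103328,
       -0.00098368]), 'tau': array([ 4.83421627e-04, -6.12661314e+01, -2.58164424e+01,  6.91550947e-02,
        4.85147769e-02, -8.25104780e-05]), 'eef_pos': array([210.53560175, 588.1992102 , 214.05740337]), 'tcp_rot': array([-3.14043519e+00, -1.07866432e-04,  2.79780493e+00]), 'ft_force': array([0.62611367, 0.14615089, 0.66954666]), 'moment': array([ 0.00293819, -0.0148204 ,  0.01178654]), 'grip_force': 0.0, 'opening': 0.9979984311308971} -18.8
top (array([ 481.20226826,   -6.74126387, 1292.83594692]), array([ 0.03816229,  0.01394811, -0.99918592]))
tin_a 0.86 [249.7, 355.0] [ 398.2 -236.1    0. ]
tin_a 0.69 [208.3, 316.1] [ 535.7 -108.7    0. ]
tin_a 0.65 [241.3, 313.2] [426.3 -98.3   0. ]
tin_a 0.57 [184.8, 319.5] [ 614.1 -120.7    0. ]
tin_a 0.15 [191.5, 177.4] [594.  354.5   0. ]
 box 0.75 [249.9, 356.5] [ 399.7 -235.1   33. ]
 box 0.6 [187.2, 319.9] [ 602.8
[... 2595 characters left out ...]
307.6] [ 518.3 -112.7   12. ]
right_1 0.68 [214.3, 252.2] [519.6  92.8  12. ]
right_1 0.65 [194.0, 274.3] [636.5  81.4  12. ]
right_2 0.87 [203.5, 264.9] [582.2  84.1  12. ]
right_2 0.69 [239.1, 307.6] [ 518.3 -112.7   12. ]
right_2 0.68 [214.3, 252.2] [519.6  92.8  12. ]
right_2 0.65 [194.0, 274.3] [636.5  81.4  12. ]
right_3 0.87 [203.5, 264.9] [582.2  84.1  12. ]
right_3 0.69 [239.1, 307.6] [ 518.3 -112.7   12. ]
right_3 0.68 [214.3, 252.2] [519.6  92.8  12. ]
right_3 0.65 [194.0, 274.3] [636.5  81.4  12. ]
dial_grip 0.77 [163.5, 206.7] [604.9 336.4  61. ]
mug 0.83 [213.4, 168.0] [391.2 341.7   0. ]
mug 0.38 [223.5, 323.9] [ 611.4 -120.7    0. ]
jar 0.61 [229.0, 187.1] [369.4 242.8   0. ]
```

Run:
```python
import cv2
t=cv2.imread('pics/top0.png')[140:290,140:400];s=cv2.imread('pics/scene0.png')[130:310,120:380]
cv2.imwrite('pics/t0c.png',cv2.resize(t,None,fx=3,fy=3,interpolation=cv2.INTER_CUBIC));cv2.imwrite('pics/s0c.png',cv2.resize(s,None,fx=3,fy=3,interpolation=cv2.INTER_CUBIC))
```

```text
(no output)
```

View pics/t0c.png

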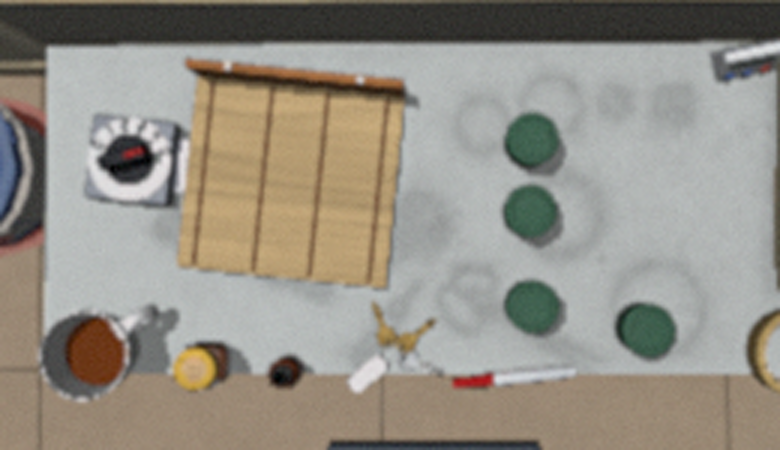

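View pics/s0c.png

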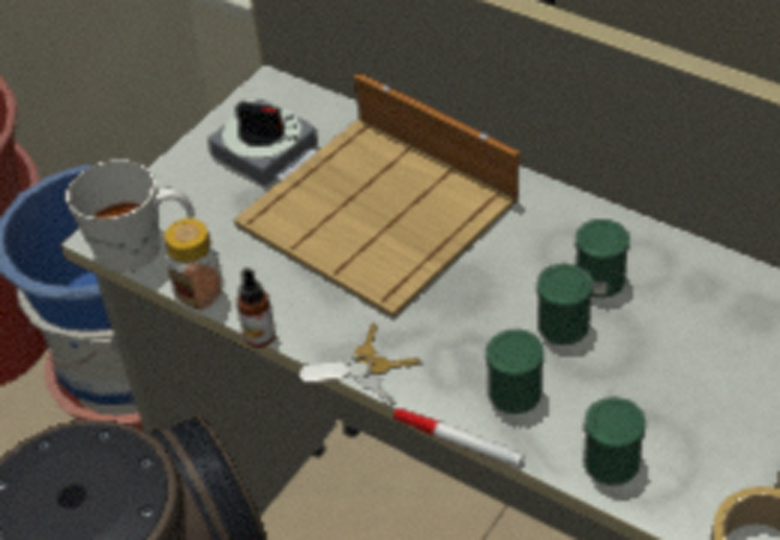

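```bash
cat >> h.py <<'E'
from scipy.optimize import minimize
S=4
def hull(p,P):
    q=np.array([px(p,x)[::-1] for x in P]);return cv2.convexHull(np.float32(q))
def rend(p,hs):
    m=np.zeros((420*S,560*S),np.uint8)
    for h in hs: cv2.fillConvexPoly(m,np.int32(np.round((h+.5)*S*16)),255,shift=4)
    return cv2.resize(m,(560,420),interpolation=cv2.INTER_AREA)/255.
TH=np.linspace(0,2*np.pi,24,endpoint=False)
def tinP(x,y,z=0): return [[x+r*np.cos(t),y+r*np.sin(t),z+h] for r,h in((27,0),(28.5,55),(28.5,66)) for t in TH]
def rk(v,X):
    c,s=np.cos(v[2]),np.sin(v[2]);return [[v[0]+c*a-s*b,v[1]+s*a+c*b,z] for a,b,z in X]
B=[[a,b,z] for a in(-112,110) for b in(-116,116) for z in(0,12)]
W=[[a,b,z] for a in(100,110) for b in(-116,116) for z in(0,76)]
def fit(f,pics,masks,x0,step):
    def c(v):
        e=0
        for p,m in zip(pics,masks):
            r=rend(p,f(p,v));e+=1-np.minimum(r,m).sum()/np.maximum(r,m).sum()
        return e
    sx=np.array([x0]+[np.array(x0)+np.eye(len(x0))[i]*step[i] for i in range(len(x0))])
    o=minimize(c,x0,method="Nelder-Mead",options=dict(initial_simplex=sx,xatol=.02,fatol=1e-4,maxfev=150));return o.x.round(3),round(o.fun,3)
def green(p):
    q=p["pixels"].astype(int);g=(q[:,:,1]>q[:,:,0]*1.35)&(q[:,:,1]>q[:,:,2]*1.05);return g
def tinfit(pics,x,y,z=0):
    ms=[]
    for p in pics:
        near=cv2.dilate(rend(p,[hull(p,tinP(x,y,z))]),np.ones((11,11)))>0;ms.append((green(p)&near).astype(float))
    return fit(lambda p,v:[hull(p,tinP(v[0],v[1],z))],pics,ms,[x,y],[8,8])
E
python3 - <<'E'
from h import *
P=[eyes.read_camera("top"),eyes.read_camera("scene")]
M=[eyes.cut_out("rack",p)[0]["mask"].astype(float) for p in P]
f=lambda p,v:[hull(p,rk(v,B)),hull(p,rk(v,W))]
for a in([0],[1],[0,1]): print("rack",fit(f,[P[i] for i in a],[M[i] for i in a],[575,158,-.08],[8,8,.05]))
for t in((408,-231),(427,-104),(535,-110),(610,-118)):
    print(tinfit(P[:1],*t),tinfit(P[1:],*t),tinfit(P,*t))
for p in P:
    q=p["pixels"].astype(int);r=(q[:,:,0]>120)&(q[:,:,1]<80)&(q[:,:,2]<80)
    k=np.argwhere(r);d=[n for n in k if np.hypot(*(at(p,n,67)[:2]-[584,332]))<45];
    print("red",len(d),at(p,np.mean(d,0),67))
    b=(q.sum(2)<120);k=np.argwhere(b);d=[n for n in k if np.hypot(*(at(p,n,67)[:2]-[584,332]))<45];print("black",len(d),at(p,np.mean(d,0),60))
E
```

```text
rack (array([ 5.68252e+02,  1.54667e+02, -1.08000e-01]), np.float64(0.169))
rack (array([ 5.71815e+02,  1.57129e+02, -1.05000e-01]), np.float64(0.161))
rack (array([ 5.69500e+02,  1.55966e+02, -1.10000e-01]), np.float64(0.339))
(array([ 400.633, -224.561]), np.float64(0.253)) (array([ 404.869, -227.43 ]), np.float64(0.19)) (array([ 404.159, -228.687]), np.float64(0.447))
(array([ 427.406, -104.08 ]), np.float64(0.235)) (array([ 431.183, -106.654]), np.float64(0.265)) (array([ 429.039, -106.547]), np.float64(0.503))
(array([ 526.924, -103.179]), np.float64(0.261)) (array([ 535.526, -106.066]), np.float64(0.364)) (array([ 532.179, -105.262]), np.float64(0.645))
(array([ 602.719, -105.528]), np.float64(0.243)) (array([ 600.098, -106.447]), np.float64(0.274)) (array([ 601.709, -106.276]), np.float64(0.521))
red 7 [591.5 315.2  67. ]
black 52 [581.  318.1  60. ]
  return _methods._mean(a, axis=axis, dtype=dtype,
  ret = ret.dtype.type(ret / rcount)
Traceback (most recent call last):
  File "h.py", line 7, in at
    c,d=ray(p,rc);return (c+d*(z-c[2])/d[2]).round(1)
        ~~~^^^^^^
  File "h.py", line 5, in ray
    d=R.T@np.array([(rc[1]-p["cx"])/p["fx"],(rc[0]-p["cy"])/p["fy"],1]);return -R.T@t,d
                     ~~^^^
IndexError: invalid index to scalar variable.
```

Run:
```python
from h import *
out=[]
for n,(r,c) in(("top",(140,140)),("scene",(130,120))):
    p=eyes.read_camera(n);M=eyes.cut_out("rack",p)[0]["mask"]
    F=4;im=cv2.resize(p["pixels"][:,:,::-1],None,fx=F,fy=F,interpolation=cv2.INTER_CUBIC)
    def dr(h,col,cl=True): cv2.polylines(im,[np.int32((h+.5)*F)],cl,col,1)
    v=[569.5,156,-.108]
    for X in(B,W): dr(hull(p,rk(v,X)),(255,0,255))
    for y in(97,31,-31,-97): dr(np.float32([px(p,a)[::-1] for a in rk(v,[[-112,y,12],[100,y,12]])]),(255,255,0),False)
    for t in((404,-228),(429,-106),(532,-106),(602,-107)): dr(hull(p,tinP(*t)),(0,0,255))
    for m,col in((M,(0,255,0)),(green(p),(0,255,255))):
        k,_=cv2.findContours(cv2.resize(m.astype(np.uint8),None,fx=F,fy=F,interpolation=0),0,2);cv2.drawContours(im,k,-1,col,1)
    im=im[r*F:(r+(145 if n=="top" else 150))*F,(c+45 if n=="top" else c+40)*F:][:,:200*F];cv2.imwrite(f"pics/ov_{n}.png",im)
    print(im.shape)
```

```text
(580, 800, 3)
(600, 800, 3)
```

View pics/ov_top.png

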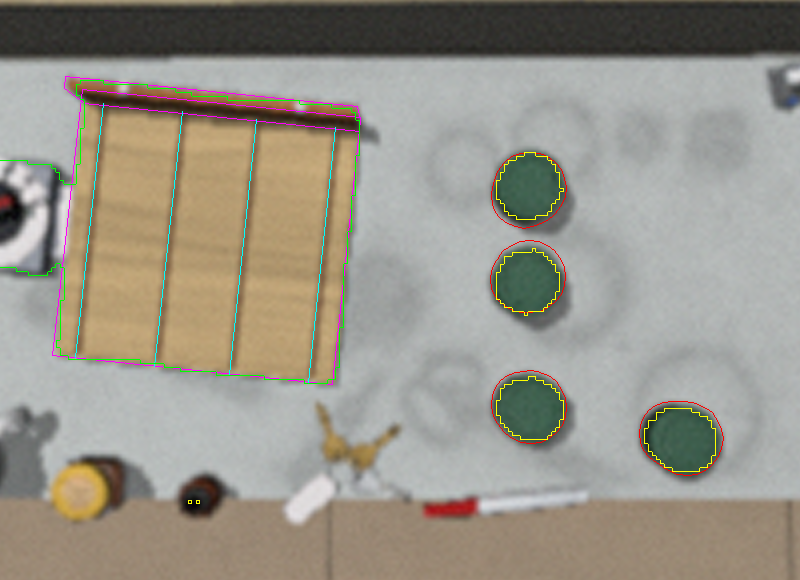

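View pics/ov_scene.png

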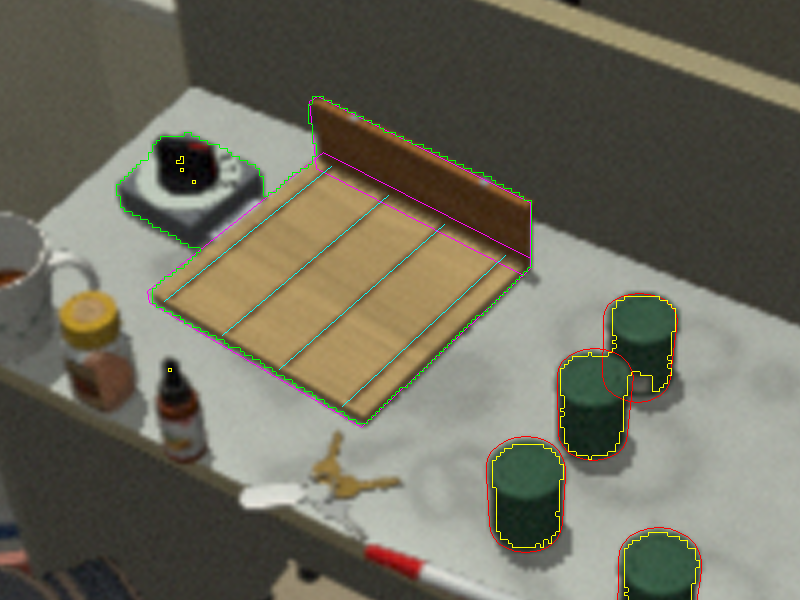

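```bash
cat >> h.py <<'E'
D=[[a,b+175,z] for a in(-46,46) for b in(-46,46) for z in(0,30)]
def tc(p,x,y,z=0):
    "centroid match of the lid in one picture"
    v=np.array([x,y],float)
    for _ in range(4):
        h=hull(p,tinP(*v,z));near=cv2.dilate(rend(p,[h]),np.ones((9,9)))>0
        k=np.argwhere(green(p)&near);mt=np.array(cv2.moments(h)["m01"]),cv2.moments(h)
        m=cv2.moments(h);c=np.array([m["m01"],m["m10"]])/m["m00"]
        v+=(at(p,k.mean(0),z+40)-at(p,c,z+40))[:2]
    return v.round(1),len(k)
def go(X,Y,Z,yaw=None):
    from scipy.spatial.transform import Rotation as Ro
    s=env.state();R=Ro.from_euler("xyz",s["tcp_rot"]).as_matrix()
    cy=s["tcp_rot"][2];d=R.T@(np.array([X,Y,Z])-s["eef_pos"])
    if yaw is not None:
        t=-np.degrees((yaw-cy+np.pi)%(2*np.pi)-np.pi)/5;c,q=np.cos(yaw),np.sin(yaw)
        e=np.array([X,Y,Z])-s["eef_pos"];d2=np.array([c*e[0]+q*e[1],q*e[0]-c*e[1],-e[2]])
        print("turn",round(t,2),"then shift",(d2/60).round(3))
    print("shift now",(d/60).round(3),"| pos",s["eef_pos"].round(1),"yaw",round(cy,3),"F",s["ft_force"].round(2),"op",round(s["opening"],3),"grip",round(s["grip_force"],1),"t",s["t"])
E
python3 - <<'E'
from h import *
P=[eyes.read_camera("top"),eyes.read_camera("scene")]
M=[eyes.cut_out("rack",p)[0]["mask"].astype(float) for p in P]
# top: blank out the dial part of the mask left of the board
def f(p,v): return [hull(p,rk(v,X)) for X in(B,W,D)]
for a in([0],[1],[0,1]): print("rack",fit(f,[P[i] for i in a],[M[i] for i in a],[572,157,-.1],[8,8,.05]))
for t in((408,-231),(427,-104),(535,-110),(610,-118)): print([tc(p,*t) for p in P])
def lines(v,p):
    g=cv2.cvtColor(p["pixels"],cv2.COLOR_RGB2GRAY).astype(np.float32);g=g-cv2.blur(g,(9,9))
    Q=np.float32([px(p,a)[::-1] for a in rk(v,[[x,y,12] for y in(97,31,-31,-97) for x in range(-105,70,3)])])
    return cv2.remap(g,Q[:,:1],Q[:,1:],1).mean()
for ps in(P[:1],P[1:],P):
    o=min((sum(lines([570,y,a],p) for p in ps),y,a) for y in np.arange(145,170,.5) for a in np.arange(-.15,-.05,.005));print("inlay y,yaw",o)
go(550,250,214,np.pi-.105)
E
```

```text
rack (array([ 5.68663e+02,  1.53926e+02, -1.05000e-01]), np.float64(0.035))
rack (array([ 5.71316e+02,  1.56666e+02, -9.90000e-02]), np.float64(0.044))
rack (array([ 5.69027e+02,  1.54789e+02, -1.09000e-01]), np.float64(0.084))
[(array([ 401.7, -228.1]), 231), (array([ 404.5, -228.3]), 437)]
[(array([ 427.2, -106.7]), 209), (array([ 436.5, -108.1]), 451)]
[(array([ 527.9, -105.1]), 204), (array([ 552.4, -106.4]), 543)]
[(array([ 604.4, -107.4]), 214), (array([ 583.8, -105.6]), 510)]
inlay y,yaw (np.float32(-34.390995), np.float64(154.5), np.float64(-0.10499999999999995))
inlay y,yaw (np.float32(-29.843105), np.float64(155.0), np.float64(-0.09999999999999995))
inlay y,yaw (np.float32(-63.71743), np.float64(154.5), np.float64(-0.10499999999999995))
turn -2.74 then shift [-6.216 -5.017  0.011]
shift now [-7.226 -3.404  0.01 ] | pos [210.6 588.4 214.6] yaw 2.798 F [ 0.11 -1.01  0.28] op 1.003 grip 0.0 t 2.0
```

```bash
python3 -m inch '[[[0,0,0],-1,-1],[[0,0,0],-1,-1],[[0,0,0],-0.74,-1],[[-0.8,-0.6,0],0,-1],[[-0.8,-0.6,0],0,-1],[[-0.8,-0.6,0],0,-1],[[-0.8,-0.6,0],0,-1],[[-0.8,-0.6,0],0,-1],[[-0.8,-0.6,0],0,-1],[[-0.6,-0.8,0],0,-1]]'; python3 -c "
from h import *
go(429,-107,120,np.pi-.104)"
```

```text
t: 3.25
eef_pos: [506.9, 290.6, 214.6]
tcp_rot: [3.141, 0.001, 3.037]
ft_force: [-0.4, 0.4, 0.5]
opening: 1.003
grip_force: 0.0
turn -0.01 then shift [ 0.604 -6.726  1.576]
shift now [ 0.6   -6.727  1.573] | pos [506.9 290.6 214.6] yaw 3.037 F [-0.43  0.36  0.54] op 1.003 grip 0.0 t 3.25
```

```bash
python3 -m inch '[[[0.08,-0.96,0],0,-1],[[0.08,-0.96,0],0,-1],[[0.08,-0.96,0],0,-1],[[0.08,-0.96,0],0,-1],[[0.08,-0.96,0],0,-1],[[0.08,-0.96,0],0,-1],[[0.12,-0.96,0],0,-1],[[0,0,0.8],0,-1],[[0,0,0.77],0,-1],[[0,0,0],0,-1]]'; python3 -c "
from h import *
go(429,-107,16,np.pi-.104)"
```

```text
t: 4.5
eef_pos: [426.1, -104.9, 118.7]
tcp_rot: [3.14, -0.005, 3.036]
ft_force: [0.1, 0.4, 0.8]
opening: 0.999
grip_force: 0.0
turn -0.01 then shift [-0.051 -0.03   1.712]
shift now [-0.06  -0.032  1.712] | pos [ 426.1 -104.9  118.7] yaw 3.036 F [0.11 0.35 0.83] op 0.999 grip 0.0 t 4.5
```

```bash
python3 -m inch '[[[-0.04,-0.03,0.5],0,-1],[[0,0,0.5],0,-1],[[0,0,0.5],0,-1],[[0,0,0.2],0,-1],[[0,0,0],0,-1],[[0,0,0],0,1],[[0,0,0],0,1],[[0,0,0],0,1],[[0,0,0],0,1],[[0,0,0],0,1]]'; python3 -m inch '[[[0,0,0],0,1],[[0,0,0],0,1],[[0,0,-0.5],0,1],[[0,0,-0.5],0,1],[[0,0,-0.5],0,1],[[0,0,-0.5],0,1],[[0,0,0],0,1],[[0,0,0],0,1],[[0,0,0],0,1],[[0,0,0],0,1]]'; python3 -c "
from h import *
p=eyes.read_camera('top');save(p,'a.png')
go(569,155,136,np.pi-.104)"
```

```text
t: 5.75
eef_pos: [429.6, -107.3, 18.5]
tcp_rot: [3.142, 0.0, 3.037]
ft_force: [0.4, -0.1, 3.1]
opening: 0.589
grip_force: 30.0
t: 7.0
eef_pos: [429.3, -107.1, 137.6]
tcp_rot: [3.141, -0.002, 3.037]
ft_force: [-0.2, 0.2, -4.1]
opening: 0.59
grip_force: 30.0
turn -0.01 then shift [-1.861  4.588  0.029]
shift now [-1.858  4.589  0.028] | pos [ 429.3 -107.2  137.7] yaw 3.037 F [-0.49 -0.27 -3.9 ] op 0.587 grip 30.0 t 7.05
```

```bash
cat >> h.py <<'E'
RK=[569.5,155,-.104]
def pl(side,n,back=0,z=136):
    X=rk(RK,[[71.5-57*(n-1)-back,64*side,z]])[0];print(np.round(X,1));go(*X,np.pi+RK[2])
E
python3 -c "
from h import *
pl(1,1,6)"
```

```text
[641.3 211.9 136. ]
turn -0.01 then shift [-2.961  5.655  0.029]
shift now [-2.957  5.657  0.028] | pos [ 429.3 -107.2  137.7] yaw 3.037 F [-0.49 -0.27 -3.9 ] op 0.587 grip 30.0 t 7.05
```

```bash
python3 -m inch '[[[-0.4,0.8,0],0,1],[[-0.4,0.8,0],0,1],[[-0.4,0.8,0],0,1],[[-0.4,0.8,0],0,1],[[-0.4,0.8,0],0,1],[[-0.4,0.8,0],0,1],[[-0.4,0.6,0],0,1],[[-0.16,0.25,0],0,1],[[0,0,0],0,1],[[0,0,0],0,1]]'; python3 -c "
from h import *
pl(1,1,6,33)"
```

```text
t: 8.3
eef_pos: [641.0, 210.7, 137.9]
tcp_rot: [-3.141, -0.001, 3.037]
ft_force: [0.4, 0.5, -3.9]
opening: 0.588
grip_force: 30.0
[641.3 211.9  33. ]
turn -0.01 then shift [-0.003  0.02   1.748]
shift now [-0.006  0.021  1.748] | pos [641.  210.7 137.9] yaw 3.037 F [ 0.42  0.47 -3.89] op 0.588 grip 30.0 t 8.3
```

```bash
python3 -m inch '[[[0,0.02,0.4],0,1],[[0,0,0.4],0,1],[[0,0,0.4],0,1],[[0,0,0.3],0,1],[[0,0,0.15],0,1],[[0,0,0.1],0,1],[[0,0,0],0,1],[[0,0,0],0,1],[[0,0,0],0,1],[[0,0,0],0,1]]'; python3 -m inch '[[[-0.03,0,0],0,1],[[-0.03,0,0],0,1],[[0,0,0],0,1],[[0,0,0],0,1],[[0,0,0],0,1],[[0,0,0],0,1],[[0,0,0],0,1],[[0,0,0],0,1],[[0,0,0],0,1],[[0,0,0],0,1]]'; python3 -m inch '[[[-0.03,0,0],0,1],[[0,0,0],0,1],[[0,0,0],0,1],[[0,0,0],0,1],[[0,0,0],0,1],[[0,0,0],0,1],[[0,0,0],0,1],[[0,0,0],0,1],[[0,0,0],0,1],[[0,0,0],0,1]]'
```

```text
t: 9.55
eef_pos: [641.8, 212.6, 33.8]
tcp_rot: [3.141, 0.0, 3.037]
ft_force: [0.1, -0.5, -4.6]
opening: 0.586
grip_force: 30.0
t: 10.8
eef_pos: [645.3, 212.2, 33.5]
tcp_rot: [3.142, 0.0, 3.037]
ft_force: [-0.4, 0.2, -5.2]
opening: 0.589
grip_force: 30.0
t: 12.05
eef_pos: [647.1, 212.0, 33.4]
tcp_rot: [3.142, 0.0, 3.037]
ft_force: [-1.0, 0.4, -4.4]
opening: 0.586
grip_force: 30.0
```

```bash
python3 -m inch '[[[-0.03,0,0],0,1],[[0,0,0],0,1],[[0,0,0],0,1],[[0,0,0],0,1],[[0,0,0],0,1],[[0,0,0],0,1],[[0,0,0],0,1],[[0,0,0],0,1],[[0,0,0],0,1],[[0,0,0],0,1]]'; python3 -m inch '[[[0,0,0.03],0,1],[[0,0,0.02],0,1],[[0,0,0],0,1],[[0,0,0],0,1],[[0,0,0],0,1],[[0,0,0],0,1],[[0,0,0],0,1],[[0,0,0],0,1],[[0,0,0],0,1],[[0,0,0],0,1]]'
```

```text
t: 13.3
eef_pos: [648.9, 211.8, 33.5]
tcp_rot: [3.141, 0.0, 3.037]
ft_force: [0.3, -0.5, -5.8]
opening: 0.59
grip_force: 30.0
t: 14.55
eef_pos: [649.0, 211.8, 30.6]
tcp_rot: [3.141, 0.0, 3.037]
ft_force: [-1.8, -2.0, 4.9]
opening: 0.589
grip_force: 30.0
```

```bash
python3 -m inch '[[[0,0,-0.02],0,-1],[[0,0,0],0,-1],[[0,0,0],0,-1],[[0,0,0],0,-1],[[0,0,-0.3],0,-1],[[0,0,-0.5],0,-1],[[0,0,-0.5],0,-1],[[0,0,-0.5],0,-1],[[0.3,-0.9,0],0,-1],[[0.3,-0.9,0],0,-1]]'; python3 -m inch '[[[0.4,-0.9,0],0,-1],[[0.4,-0.9,0],0,-1],[[0.4,-0.9,0],0,-1],[[0,0,0],0,-1],[[0,0,0],0,-1],[[0,0,0],0,-1],[[0,0,0],0,-1],[[0,0,0],0,-1],[[0,0,0],0,-1],[[0,0,0],0,-1]]';python3 -c "
from h import *
P=[eyes.read_camera('top'),eyes.read_camera('scene')]
for p in P: print([d['centre']+[round(d['score'],2)] for d in eyes.boxes_of('tin_a',p)])
X=rk(RK,[[71.5,64,12]])[0];print(X,[tc(p,X[0],X[1],12) for p in P])
for t in((403,-228),(529,-105),(603,-107)): print(t,[tc(p,*t) for p in P])
save(P[0],'b.png')
go(529,-105,120,np.pi-.104)"
```

```text
t: 15.8
eef_pos: [601.3, 107.4, 141.2]
tcp_rot: [3.141, 0.002, 3.038]
ft_force: [1.2, -0.6, 0.5]
opening: 0.999
grip_force: 0.0
t: 17.05
eef_pos: [513.3, -45.3, 139.6]
tcp_rot: [3.141, -0.0, 3.037]
ft_force: [-0.6, -0.1, 0.4]
opening: 0.999
grip_force: 0.0
[[188.1, 318.4, 0.66], [248.5, 356.7, 0.65], [173.4, 217.0, 0.5]]
[[216.5, 324.8, 0.94], [227.9, 307.8, 0.85]]
[np.float64(647.2576843325451), np.float64(211.23159723180794), 12] [(array([648.4, 212.6]), 234), (array([650.1, 213.3]), 292)]
(403, -228) [(array([ 401.7, -227.9]), 231), (array([ 404.7, -227.8]), 447)]
(529, -105) [(array([nan, nan]), 0), (array([ 551.3, -106.7]), 542)]
(603, -107) [(array([ 605.1, -107.6]), 204), (array([ 580.6, -105.5]), 534)]
turn -0.01 then shift [-0.364 -0.96   0.327]
shift now [-0.365 -0.96   0.327] | pos [513.3 -45.5 139.6] yaw 3.037 F [0.13 0.53 0.76] op 1.001 grip 0.0 t 17.25h.py:48: RuntimeWarning: Mean of empty slice.
  v+=(at(p,k.mean(0),z+40)-at(p,c,z+40))[:2]
  ret = um.true_divide(
h.py:17: RuntimeWarning: invalid value encountered in cast
  for h in hs: cv2.fillConvexPoly(m,np.int32(np.round((h+.5)*S*16)),255,shift=4)
h.py:47: RuntimeWarning: invalid value encountered in divide
  m=cv2.moments(h);c=np.array([m["m01"],m["m10"]])/m["m00"]
```

```bash
python3 -m inch '[[[-0.36,-0.9,0],0,-1],[[0,-0.06,0.3],0,-1],[[0,0,0.5],0,-1],[[0,0,0.5],0,-1],[[0,0,0.5],0,-1],[[0,0,0.2],0,-1],[[0,0,0],0,-1],[[0,0,0],0,1],[[0,0,0],0,1],[[0,0,0],0,1]]'; python3 -m inch '[[[0,0,0],0,1],[[0,0,0],0,1],[[0,0,0],0,1],[[0,0,-0.5],0,1],[[0,0,-0.5],0,1],[[0,0,-0.5],0,1],[[0,0,-0.5],0,1],[[0,0,0],0,1],[[0,0,0],0,1],[[0,0,0],0,1]]'; python3 -c "
from h import *
print(env.state()['ft_force']);pl(1,2,6,138);pl(-1,1,6,138)"
```

```text
t: 18.5
eef_pos: [529.0, -105.0, 20.2]
tcp_rot: [-3.141, 0.001, 3.037]
ft_force: [0.2, -0.7, -0.0]
opening: 0.739
grip_force: 0.0
t: 19.75
eef_pos: [528.2, -104.8, 138.4]
tcp_rot: [3.141, -0.002, 3.037]
ft_force: [0.6, -0.7, -1.1]
opening: 0.585
grip_force: 30.0
[ 0.59281393 -0.72745939 -1.08572993]
[584.6 217.8 138. ]
turn -0.01 then shift [-0.376  5.445  0.007]
shift now [-0.372  5.445  0.009] | pos [ 528.2 -104.8  138.4] yaw 3.037 F [ 0.59 -0.73 -1.09] op 0.585 grip 30.0 t 19.75
[628.   84.5 138. ]
turn -0.01 then shift [-1.326  3.312  0.007]
shift now [-1.324  3.313  0.006] | pos [ 528.2 -104.8  138.4] yaw 3.037 F [ 0.59 -0.73 -1.09] op 0.585 grip 30.0 t 19.75
```

```bash
python3 -m inch '[[[-0.3,0.8,0],0,1],[[-0.3,0.8,0],0,1],[[-0.3,0.8,0],0,1],[[-0.3,0.6,0],0,1],[[-0.2,0.31,0],0,1],[[0,0,0.4],0,1],[[0,0,0.5],0,1],[[0,0,0.4],0,1],[[0,0,0.3],0,1],[[0,0,0.1],0,1]]'; python3 -m inch '[[[0,0,0.03],0,1],[[0,0,0.02],0,1],[[0,0,0.02],0,1],[[0,0,0],0,1],[[0,0,0],0,1],[[0,0,0],0,1],[[0,0,0],0,1],[[0,0,0],0,1],[[0,0,0],0,1],[[0,0,0],0,1]]'; python3 -c "
from h import *
pl(-1,1,0,32)"
```

```text
t: 21.0
eef_pos: [632.5, 83.7, 36.1]
tcp_rot: [-3.141, -0.002, 3.037]
ft_force: [-0.2, -0.5, -0.1]
opening: 0.59
grip_force: 30.0
t: 22.25
eef_pos: [633.0, 83.8, 33.4]
tcp_rot: [3.142, 0.0, 3.037]
ft_force: [0.3, -0.1, -0.1]
opening: 0.59
grip_force: 30.0
[634.   83.9  32. ]
turn -0.01 then shift [-0.015  0.004  0.024]
shift now [-0.015  0.004  0.024] | pos [633.   83.8  33.4] yaw 3.037 F [ 0.32 -0.07 -0.1 ] op 0.59 grip 30.0 t 22.25
```

```bash
python3 -m inch '[[[-0.02,0,0.02],0,1],[[0,0,0],0,1],[[0,0,0],0,1],[[0,0,0],0,-1],[[0,0,0],0,-1],[[0,0,0],0,-1],[[0,0,0],0,-1],[[0,0,-0.5],0,-1],[[0,0,-0.5],0,-1],[[0,0,-0.5],0,-1]]'; python3 -m inch '[[[0.5,-0.8,-0.2],0,-1],[[0.5,-0.8,0],0,-1],[[0.5,-0.8,0],0,-1],[[0.5,-0.8,0],0,-1],[[0,0,0],0,-1],[[0,0,0],0,-1],[[0,0,0],0,-1],[[0,0,0],0,-1],[[0,0,0],0,-1],[[0,0,0],0,-1]]';python3 -c "
from h import *
P=[eyes.read_camera('top'),eyes.read_camera('scene')]
for p in P: print([[at(p,d['centre'],33),round(d['score'],2)] for d in eyes.boxes_of('tin_a',p)])
for s in(1,-1): X=rk(RK,[[71.5,64*s,12]])[0];print(X,[tc(p,X[0],X[1],12) for p in P])
for t in((403,-228),(604,-107)): print(t,[tc(p,*t) for p in P])
go(604,-107,120,np.pi-.104)"
```

```text
t: 23.5
eef_pos: [634.1, 83.6, 123.2]
tcp_rot: [3.142, -0.0, 3.037]
ft_force: [0.7, -0.1, 0.7]
opening: 1.001
grip_force: 0.0
t: 24.75
eef_pos: [494.9, -94.5, 134.2]
tcp_rot: [3.141, -0.0, 3.037]
ft_force: [0.2, -0.4, 0.1]
opening: 1.0
grip_force: 0.0
[[array([ 608.1, -108.3,   33. ]), 0.73], [array([ 406.7, -241.2,   33. ]), 0.66], [array([644.5, 215.3,  33. ]), 0.53], [array([641.8,  87.6,  33. ]), 0.5]]
[[array([ 593.9, -130.9,   33. ]), 0.69], [array([661.3, 228.3,  33. ]), 0.59], [array([ 412.7, -226.4,   33. ]), 0.57]]
[np.float64(647.2576843325451), np.float64(211.23159723180794), 12] [(array([648.7, 212.6]), 232), (array([650.3, 213.3]), 295)]
[np.float64(633.9696684569224), np.float64(83.92319753214478), 12] [(array([634.8,  83.8]), 220), (array([613.3,  76. ]), 129)]
(403, -228) [(array([ 400.3, -235.3]), 162), (array([ 404.3, -228.7]), 441)]
(604, -107) [(array([ 604. , -107.3]), 210), (array([ 609.1, -115.3]), 197)]
turn -0.01 then shift [-1.831 -0.014  0.237]
shift now [-1.831 -0.013  0.237] | pos [494.8 -94.8 134.2] yaw 3.037 F [-0.11 -0.61  0.72] op 0.997 grip 0.0 t 24.95
```

```bash
python3 -m inch '[[[-0.9,0,0],0,-1],[[-0.9,-0.01,0],0,-1],[[-0.03,0,0.4],0,-1],[[0,0,0.5],0,-1],[[0,0,0.5],0,-1],[[0,0,0.42],0,-1],[[0,0,0.1],0,-1],[[0,0,0],0,-1],[[0,0,0],0,1],[[0,0,0],0,1]]'; python3 -m inch '[[[0,0,0],0,1],[[0,0,0],0,1],[[0,0,0],0,1],[[0,0,-0.5],0,1],[[0,0,-0.5],0,1],[[0,0,-0.5],0,1],[[0,0,-0.5],0,1],[[0,0,0],0,1],[[0,0,0],0,1],[[0,0,0],0,1]]'; python3 -c "
from h import *
pl(1,2,0,138);pl(-1,2,0,138)"
```

```text
t: 26.2
eef_pos: [604.3, -106.9, 19.9]
tcp_rot: [-3.141, 0.001, 3.037]
ft_force: [-0.1, -0.3, -1.2]
opening: 0.848
grip_force: 0.0
t: 27.45
eef_pos: [603.3, -106.7, 137.4]
tcp_rot: [3.141, -0.002, 3.037]
ft_force: [-0.3, 0.7, -3.4]
opening: 0.588
grip_force: 30.0
[590.6 217.1 138. ]
turn -0.01 then shift [ 0.772  5.346 -0.01 ]
shift now [ 7.750e-01  5.345e+00 -5.000e-03] | pos [ 603.3 -106.7  137.4] yaw 3.037 F [-0.34  0.72 -3.37] op 0.588 grip 30.0 t 27.45
[577.3  89.8 138. ]
turn -0.01 then shift [ 0.772  3.212 -0.01 ]
shift now [ 0.774  3.212 -0.006] | pos [ 603.3 -106.7  137.4] yaw 3.037 F [-0.34  0.72 -3.37] op 0.588 grip 30.0 t 27.45
```

```bash
python3 -m inch '[[[0.1,0.9,0],0,1],[[0.1,0.9,0],0,1],[[0.1,0.9,0],0,1],[[0.1,0.9,0],0,1],[[0.1,0.9,0],0,1],[[0.27,0.6,0],0,1],[[0.1,0.25,0],0,1],[[0,0,0.4],0,1],[[0,0,0.4],0,1],[[0,0,0.4],0,1]]'; python3 -m inch '[[[0,0,0.4],0,1],[[0,0,0.1],0,1],[[0,0,0.03],0,1],[[0,0,0.02],0,1],[[0,0,0.01],0,1],[[0,0,0],0,1],[[0,0,0],0,1],[[0,0,0],0,1],[[0,0,0],0,1],[[0,0,0],0,1]]'; python3 -c "
from h import *
pl(1,2,0,32)"
```

```text
t: 28.7
eef_pos: [585.6, 217.1, 65.7]
tcp_rot: [-3.141, -0.001, 3.036]
ft_force: [0.8, -0.0, -3.9]
opening: 0.588
grip_force: 30.0
t: 29.95
eef_pos: [585.6, 217.9, 33.4]
tcp_rot: [3.141, 0.0, 3.037]
ft_force: [0.3, -0.4, -4.0]
opening: 0.591
grip_force: 30.0
[590.6 217.1  32. ]
turn -0.01 then shift [-0.084 -0.003  0.024]
shift now [-0.084 -0.003  0.024] | pos [585.6 217.9  33.4] yaw 3.037 F [ 0.31 -0.37 -4.02] op 0.591 grip 30.0 t 29.95
```

```bash
python3 -m inch '[[[-0.04,0,0],0,1],[[-0.04,0,0],0,1],[[0,0,0.03],0,1],[[0,0,0],0,1],[[0,0,0],0,1],[[0,0,0],0,-1],[[0,0,0],0,-1],[[0,0,0],0,-1],[[0,0,0],0,-1],[[0,0,-0.4],0,-1]]'; python3 -m inch '[[[0,0,-0.6],0,-1],[[0,0,-0.6],0,-1],[[0,0,-0.3],0,-1],[[0.3,-0.9,0],0,-1],[[0.3,-0.9,0],0,-1],[[0.3,-0.9,0],0,-1],[[0.3,-0.9,0],0,-1],[[0,0,0],0,-1],[[0,0,0],0,-1],[[0,0,0],0,-1]]';python3 -c "
from h import *
P=[eyes.read_camera('top'),eyes.read_camera('scene')]
for p in P: print([[at(p,d['centre'],33),round(d['score'],2)] for d in eyes.boxes_of('tin_a',p)])
for s,n in((1,0),(1,1),(-1,0)): X=rk(RK,[[71.5-57*n,64*s,12]])[0];print(X,[tinfit([p],X[0],X[1],12) for p in P])
print([tc(p,403,-228) for p in P])
save(P[0],'c.png')
go(403,-228,136,np.pi-.104)"
```

```text
t: 31.2
eef_pos: [589.6, 217.1, 54.5]
tcp_rot: [-3.141, -0.003, 3.037]
ft_force: [0.7, 0.2, 0.3]
opening: 0.993
grip_force: 0.0
t: 32.45
eef_pos: [496.5, 10.9, 145.4]
tcp_rot: [3.141, -0.0, 3.038]
ft_force: [-0.6, 0.0, 0.8]
opening: 1.0
grip_force: 0.0
[[array([586.3, 220.7,  33. ]), 0.8], [array([578. , 188.7,  33. ]), 0.74], [array([638.5,  80.5,  33. ]), 0.66], [array([651. , 214.4,  33. ]), 0.55], [array([ 421.8, -247.2,   33. ]), 0.52]]
[[array([605.3, 221.1,  33. ]), 0.93], [array([ 435.2, -239.1,   33. ]), 0.71], [array([622.8,  76.5,  33. ]), 0.69], [array([630.6, 192.9,  33. ]), 0.63], [array([598.5, 325.5,  33. ]), 0.5]]
[np.float64(647.2576843325451), np.float64(211.23159723180794), 12] [(array([644.384, 213.276]), np.float64(0.347)), (array([613.046, 208.719]), np.float64(0.403))]
[np.float64(590.5656625912889), np.float64(217.1489168014212), 12] [(array([596.327, 217.786]), np.float64(0.357)), (array([600.947, 218.672]), np.float64(0.305))]
[np.float64(633.9696684569224), np.float64(83.92319753214478), 12] [(array([634.649,  83.348]), np.float64(0.218)), (array([640.035,  84.476]), np.float64(0.597))]
[(array([ 428.1, -238.3]), 226), (array([ 430.6, -239. ]), 422)]
turn 0.01 then shift [ 1.134 -4.119  0.158]
shift now [ 1.136 -4.118  0.157] | pos [496.3  10.7 145.5] yaw 3.038 F [-0.11  0.53 -0.75] op 0.999 grip 0.0 t 32.65
```

```bash
python3 -c "
import cv2
t=cv2.imread('pics/c.png')[150:270,160:400];cv2.imwrite('pics/cc.png',cv2.resize(t,None,fx=3.3,fy=3.3,interpolation=cv2.INTER_CUBIC))
from h import *
go(429,-238.5,120,np.pi-.104)"
```

```text
turn 0.01 then shift [ 0.685 -4.248  0.424]
shift now [ 0.687 -4.248  0.424] | pos [496.3  10.7 145.5] yaw 3.038 F [-0.11  0.53 -0.75] op 0.999 grip 0.0 t 32.65
```

View pics/cc.png

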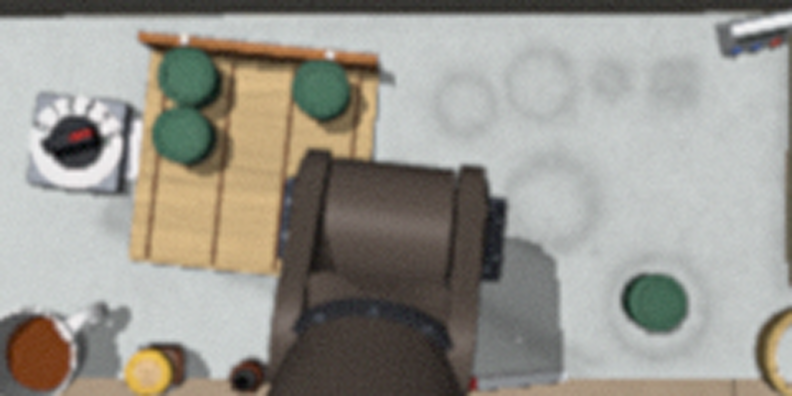

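The picture shows two tins in a tight row in the left lane (crop about (190,78) and (183,135)). One tin is against the wall in the right lane (322,88). The last tin was knocked to about (655,302), which is world (429,-238).

```bash
python3 -m inch '[[[0.14,-0.85,0],0,-1],[[0.14,-0.85,0],0,-1],[[0.14,-0.85,0],0,-1],[[0.14,-0.85,0],0,-1],[[0.13,-0.85,0],0,-1],[[0,0,0.5],0,-1],[[0,0,0.5],0,-1],[[0,0,0.5],0,-1],[[0,0,0.5],0,-1],[[0,0,0.11],0,-1]]'; python3 -m inch '[[[0,0,0],0,-1],[[0,0,0],0,1],[[0,0,0],0,1],[[0,0,0],0,1],[[0,0,0],0,1],[[0,0,-0.5],0,1],[[0,0,-0.5],0,1],[[0,0,-0.5],0,1],[[0,0,-0.5],0,1],[[0,0,0],0,1]]'; python3 -m inch '[[[0,0,0],0,1],[[0,0,0],0,1],[[0,0,0],0,1],[[0,0,0],0,1],[[0,0,0],0,1],[[0,0,0],0,1],[[0,0,0],0,1],[[0,0,0],0,1],[[0,0,0],0,1],[[0,0,0],0,1]]'; python3 -c "
from h import *
pl(1,3,0,138);pl(-1,2,0,138)"
```

```text
t: 33.9
eef_pos: [428.0, -238.6, 17.6]
tcp_rot: [3.14, -0.002, 3.037]
ft_force: [-0.1, 0.1, -0.0]
opening: 0.998
grip_force: 0.0
t: 35.15
eef_pos: [428.9, -239.6, 140.6]
tcp_rot: [-3.14, 0.003, 3.037]
ft_force: [-0.1, -0.4, -2.6]
opening: 0.588
grip_force: 30.0
t: 36.4
eef_pos: [428.3, -239.2, 139.0]
tcp_rot: [3.141, 0.0, 3.037]
ft_force: [0.5, -1.0, -0.4]
opening: 0.587
grip_force: 30.0
[533.9 223.1 138. ]
turn -0.01 then shift [-0.95   7.846  0.017]
shift now [-0.944  7.846  0.018] | pos [ 428.3 -239.2  139. ] yaw 3.037 F [ 0.48 -1.04 -0.43] op 0.587 grip 30.0 t 36.4
[577.3  89.8 138. ]
turn -0.01 then shift [-1.9    5.712  0.017]
shift now [-1.896  5.714  0.017] | pos [ 428.3 -239.2  139. ] yaw 3.037 F [ 0.48 -1.04 -0.43] op 0.587 grip 30.0 t 36.4
```

```bash
python3 -m inch '[[[-0.3,0.9,0],0,1],[[-0.3,0.9,0],0,1],[[-0.3,0.9,0],0,1],[[-0.3,0.9,0],0,1],[[-0.3,0.9,0],0,1],[[-0.3,0.8,0],0,1],[[-0.08,0.41,0],0,1],[[0,0,0],0,1],[[0,0,0],0,1],[[0,0,0],0,1]]'; python3 -c "
from h import *
pl(-1,2,0,32)"
```

```text
t: 37.65
eef_pos: [576.2, 88.7, 139.1]
tcp_rot: [3.142, -0.0, 3.036]
ft_force: [-0.0, 0.1, -0.4]
opening: 0.59
grip_force: 30.0
[577.3  89.8  32. ]
turn -0.02 then shift [-0.017  0.02   1.785]
shift now [-0.017  0.02   1.785] | pos [576.2  88.7 139.1] yaw 3.036 F [-0.02  0.14 -0.37] op 0.59 grip 30.0 t 37.65
```

```bash
python3 -m inch '[[[-0.01,0.02,0.4],0,1],[[0,0,0.4],0,1],[[0,0,0.4],0,1],[[0,0,0.4],0,1],[[0,0,0.1],0,1],[[0,0,0.05],0,1],[[0,0,0.02],0,1],[[0,0,0.01],0,1],[[0,0,0],0,1],[[0,0,0],0,1]]'; python3 -m inch '[[[0,0,0.02],0,1],[[0,0,0],0,1],[[0,0,0],0,1],[[0,0,0],0,-1],[[0,0,0],0,-1],[[0,0,0],0,-1],[[0,0,0],0,-1],[[0,0,-0.5],0,-1],[[0,0,-0.6],0,-1],[[0,0,-0.7],0,-1]]'; python3 -m inch '[[[0.7,0,0],0,-1],[[0.7,0.5,0],0,-1],[[0.7,0.5,0],0,-1],[[0.3,0.5,0],0,-1],[[0,0,0],0,-1],[[0,0,0],0,-1],[[0,0,0],0,-1],[[0,0,0],0,-1],[[0,0,0],0,-1],[[0,0,0],0,-1]]'; python3 -c "
from h import *
P=[eyes.read_camera('top'),eyes.read_camera('scene')]
for i,p in enumerate(P): print([[at(p,d['centre'],78),round(d['score'],2)] for d in eyes.boxes_of('tin_a',p)]);save(p,'d%d.png'%i)
t=cv2.resize(P[0]['pixels'][150:260,150:300,::-1],None,fx=5,fy=5,interpolation=cv2.INTER_CUBIC);cv2.imwrite('pics/dd.png',t)
X=rk(RK,[[0,175,61]])[0];print(X);go(*X)"
```

```text
t: 38.9
eef_pos: [580.4, 89.7, 36.6]
tcp_rot: [3.141, 0.009, 3.036]
ft_force: [-0.8, -3.2, 36.4]
opening: 0.588
grip_force: 30.0
t: 40.15
eef_pos: [576.7, 90.8, 139.5]
tcp_rot: [-3.141, -0.002, 3.037]
ft_force: [0.3, -0.6, 0.5]
opening: 0.999
grip_force: 0.0
t: 41.4
eef_pos: [443.3, 195.2, 139.0]
tcp_rot: [3.142, -0.0, 3.037]
ft_force: [1.1, -0.0, 0.4]
opening: 1.001
grip_force: 0.0
[[array([639.3, 207.7,  78. ]), 0.77], [array([629.1,  80.8,  78. ]), 0.75], [array([585.7, 208.5,  78. ]), 0.75], [array([576.6,  87.2,  78. ]), 0.58]]
[[array([554.3,  73.2,  78. ]), 0.94], [array([621.8, 198.9,  78. ]), 0.74], [array([627.4,  67.2,  78. ]), 0.73], [array([569.8, 183.9,  78. ]), 0.64]]
[np.float64(587.667209204953), np.float64(329.0544527143833), 61]
shift now [-2.16   2.467  1.301] | pos [443.3 195.4 139. ] yaw 3.037 F [ 0.3   0.4  -0.64] op 0.995 grip 0.0 t 41.6
```

View pics/dd.png

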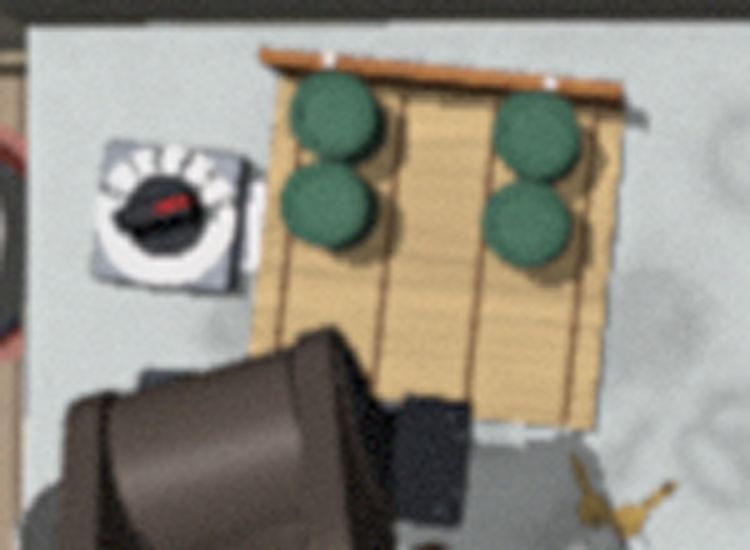

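```bash
python3 -m inch '[[[-0.54,0.617,0],0,-1],[[-0.54,0.617,0],0,-1],[[-0.54,0.617,0],0,-1],[[-0.54,0.617,0],0,-1],[[0,0,0],1,-1],[[0,0,0],1,-1],[[0,0,0],1,-1],[[0,0,0],1,-1],[[0,0,0],1,-1],[[0,0,0],1,-1]]'; python3 -m inch '[[[0,0,0],1,-1],[[0,0,0],1,-1],[[0,0,0],1,-1],[[0,0,0],1,-1],[[0,0,0],1,-1],[[0,0,0],1,-1],[[0,0,0],1,-1],[[0,0,0],1,-1],[[0,0,0],0.3,-1],[[0,0,0],0,-1]]'; python3 -c "
from h import *
print(env.state()['joints']);go(587.7,329,40,np.pi-.104-1.25)"
```

```text
t: 42.85
eef_pos: [587.5, 329.1, 138.9]
tcp_rot: [-3.141, -0.0, 2.511]
ft_force: [1.0, 0.0, -0.8]
opening: 1.0
grip_force: 0.0
t: 44.1
eef_pos: [587.6, 329.1, 139.0]
tcp_rot: [-3.141, -0.0, 1.79]
ft_force: [-0.2, 0.2, -0.9]
opening: 1.001
grip_force: 0.0
[4.12580658e-01 6.34454623e-01 1.50758824e+00 3.12485094e-05
 9.99653422e-01 1.93094178e-01]
turn 0.03 then shift [-0.002  0.002  1.649]
shift now [-0.002  0.002  1.649] | pos [587.6 329.1 139. ] yaw 1.79 F [-0.2   0.19 -0.91] op 1.001 grip 0.0 t 44.1
```

```bash
python3 -m inch '[[[0,0,0.5],0,-1],[[0,0,0.5],0,-1],[[0,0,0.45],0,-1],[[0,0,0.2],0,-1],[[0,0,0],0,-1],[[0,0,0],0,1],[[0,0,0],0,1],[[0,0,0],0,1],[[0,0,0],0,1],[[0,0,0],0,1]]'; python3 -m inch '[[[0,0,0],0,1],[[0,0,0],0,1],[[0,0,0],0,1],[[0,0,0],0,1],[[0,0,0],-0.5,1],[[0,0,0],-0.5,1],[[0,0,0],-0.5,1],[[0,0,0],-0.5,1],[[0,0,0],0,1],[[0,0,0],0,1]]';  python3 -c "
from h import *
print(env.state()['moment']);go(587.7,329,40)"
```

```text
t: 45.35
eef_pos: [587.6, 329.1, 40.1]
tcp_rot: [3.141, -0.0, 1.789]
ft_force: [-0.7, 0.7, 0.4]
opening: 0.531
grip_force: 0.0
t: 46.6
eef_pos: [586.7, 329.0, 40.0]
tcp_rot: [-3.139, -0.0, 1.964]
ft_force: [-6.0, -0.2, 2.8]
opening: 0.169
grip_force: 30.0
[-0.20198429  0.93074924 -0.06677462]
shift now [-0.006  0.016 -0.   ] | pos [586.7 329.   40. ] yaw 1.964 F [-5.99 -0.18  2.77] op 0.169 grip 30.0 t 46.6
```

```bash
python3 -m inch '[[[0,0,0],-0.8,1],[[0,0,0],-0.8,1],[[0,0,0],-0.8,1],[[0,0,0],-0.8,1],[[0,0,0],-0.8,1],[[0,0,0],-0.8,1],[[0,0,0],-0.8,1],[[0,0,0],-0.8,1],[[0,0,0],-0.8,1],[[0,0,0],-0.8,1]]'; python3 -m inch '[[[0,0,0],-0.8,1],[[0,0,0],-0.8,1],[[0,0,0],-0.8,1],[[0,0,0],-0.8,1],[[0,0,0],-0.8,1],[[0,0,0],-0.8,1],[[0,0,0],-0.8,1],[[0,0,0],-0.8,1],[[0,0,0],-0.8,1],[[0,0,0],0,1]]';  python3 -c "
from h import *
go(587.7,329,40,np.pi-.104+.25)"
```

```text
t: 47.85
eef_pos: [586.1, 328.5, 40.0]
tcp_rot: [-3.139, -0.002, 2.664]
ft_force: [-8.4, -3.8, 5.2]
opening: 0.167
grip_force: 30.0
t: 49.1
eef_pos: [586.0, 327.9, 40.0]
tcp_rot: [-3.14, -0.004, -2.992]
ft_force: [-7.9, -7.0, 6.5]
opening: 0.169
grip_force: 30.0
turn 0.04 then shift [-0.031  0.015 -0.   ]
shift now [-0.031  0.015 -0.   ] | pos [586.  327.9  40. ] yaw -2.992 F [-7.91 -7.    6.47] op 0.169 grip 30.0 t 49.1
```

Open, rise and back away to the right-rear of the rack, then verify.

```bash
python3 -m inch '[[[0,0,0],0,1],[[0,0,0],0,1],[[0,0,0],0,-0.3],[[0,0,0],0,-0.3],[[0,0,0],0,-0.3],[[0,0,-0.5],0,-0.3],[[0,0,-0.5],0,-0.3],[[0,0,-0.7],0,-0.3],[[0,0,-0.7],0,-0.3],[[0,0,-0.7],0,-0.3]]'; python3 -m inch '[[[0.3,-0.9,0],0,-0.3],[[0.3,-0.9,0],0,-0.3],[[0.2,-0.9,0],0,-0.3],[[0.2,-0.9,0],0,-0.3],[[0.2,-0.9,0],0,-0.3],[[0.2,-0.9,0],0,-0.3],[[0,-0.9,0],0,-0.3],[[0,-0.9,0],0,-0.3],[[0,0,0],0,-0.3],[[0,0,0],0,-0.3]]'; python3 -c "
from h import *
P=[eyes.read_camera('top'),eyes.read_camera('scene')]
a=cv2.resize(P[0]['pixels'][155:250,150:270,::-1],None,fx=5,fy=5,interpolation=2)
X=[tc(P[0],*rk(RK,[[71.5-57*n,64*s,12]])[0][:2],12)[0] for s in(1,-1) for n in(0,1)]
print(X,[np.round(rk(RK,[[71.5-57*n,64*s,12]])[0][:2],1) for s in(1,-1) for n in(0,1)])
cv2.imwrite('pics/e.png',a);cv2.imwrite('pics/f.png',cv2.resize(P[1]['pixels'][130:260,120:320,::-1],None,fx=4,fy=4,interpolation=2));print(env.state()['eef_pos'])"
```

```text
t: 50.35
eef_pos: [587.6, 329.2, 227.5]
tcp_rot: [3.141, 0.0, -2.993]
ft_force: [0.7, 0.6, -0.3]
opening: 0.652
grip_force: 0.0
t: 51.6
eef_pos: [568.2, -110.3, 225.9]
tcp_rot: [3.141, -0.0, -2.994]
ft_force: [-0.1, 0.7, 0.5]
opening: 0.651
grip_force: 0.0
[array([632.2, 213.9]), array([609.7, 215.2]), array([618.4,  85.5]), array([596.3,  87.3])] [array([647.3, 211.2]), array([590.6, 217.1]), array([634. ,  83.9]), array([577.3,  89.8])]
[ 568.31702793 -109.50428955  226.07879399]
```

View pics/e.png

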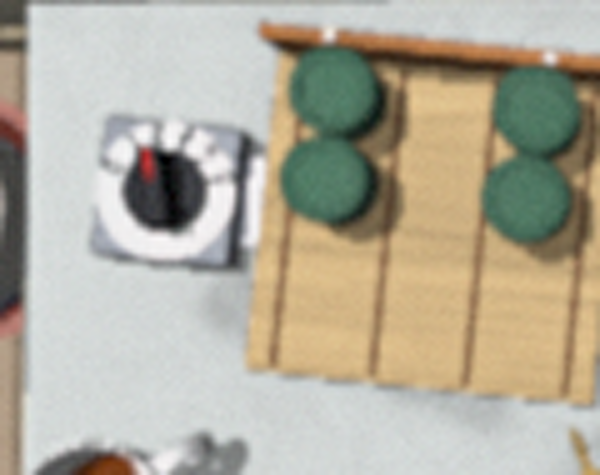

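View pics/f.png

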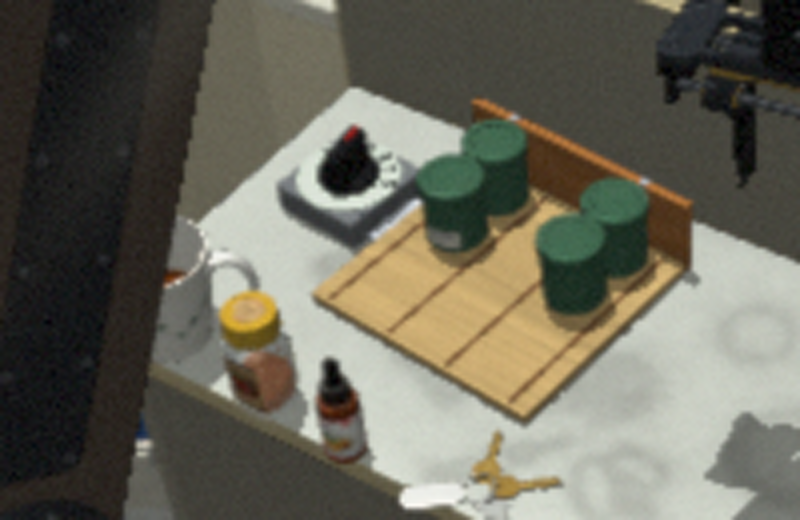

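```bash
python3 -W ignore - <<'E'
from h import *
P=[eyes.read_camera("top")];p=P[0]
for s in(1,-1):
    n=[rk(RK,[[71.5-57*i,64*s,12]])[0][:2] for i in(0,1)]
    near=cv2.dilate(rend(p,[hull(p,tinP(*a,12)) for a in n]),np.ones((9,9)))>0
    m=cv2.dilate((green(p)&near).astype(np.uint8),np.array([[0,1,0],[1,1,1],[0,1,0]],np.uint8)).astype(float)
    for z0 in(n,):
        v,e=fit(lambda p,v:[hull(p,tinP(v[0],v[1],12)),hull(p,tinP(v[2],v[3],12))],P,[m],list(n[0])+list(n[1]),[4]*4);print(np.round(n,1).tolist(),v,e)
q=p["pixels"].astype(int);r=(q[:,:,0]>q[:,:,1]*1.6)&(q[:,:,0]>90)
k=np.array([a for a in np.argwhere(r) if np.hypot(*(at(p,a,67)[:2]-[587.7,329]))<40])
c=at(p,k.mean(0),67);w=(q[:,:,0]-q[:,:,1])[k[:,0],k[:,1]]
print(len(k),c,np.arctan2(c[1]-329,c[0]-587.7)+.104,"want .25")
E
```

```text
[[647.3, 211.2], [590.6, 217.1]] [648.325 212.612 592.188 217.543] 0.102
[[634.0, 83.9], [577.3, 89.8]] [634.794  83.69  579.282  89.821] 0.073
17 [601.4 330.6  67. ] 0.22026164608248866 want .25
```

```bash
python3 -c "
from h import *
print(env.job_done())"
```

```text
the job is handed in; nothing more can be done
None
```

I handed the job in at about 52 s: there were four tins, the two full ones are in the left lane and the two empty ones in the right, each about 2 mm or less from its place, the dial is at 2, and nothing was knocked over (the verdict wasn't shown).

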